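# Lock out the bench sander and pull its battery

## Robot

A 6-joint arm with a two-finger parallel gripper is mounted at the origin on the work surface. World frame = base frame: x ahead of the robot, y to its left, z up, the work surface at z = 0. Lengths are in m, angles in rad, forces in N, time in s.
With the tool pointing down it reaches from about 0.275 to 0.75 m from the base axis. Payload 10.2 kg.
Tool frame: the origin (TCP) lies midway between the tips of the shut fingers; the grasp point (between the pads) lies 19 mm behind it (env.hold_point_z is the distance from the TCP to the grasp point, in m); z points along the fingers, y is the line along which they close (so a half turn about z gives the same grasp; the last joint's range is limited). The gripper opens to 85 mm and grips with 20 to 120 N. Pads are 22 mm wide; open, the fingers measure 114 mm over their backs; the gripper's body (76 mm by 85 mm) begins 54 mm behind the grasp point. The pads swing forward as they close: fully open they stand 13 mm farther back than shut.
Start: joints at [1.103, 0.313, 1.498, -0, 1.331, -0.223], TCP at [0.127, 0.509, 0.201] pointing down, gripper open.
Joint ranges: [-2.94, 2.94], [-0.97, 2.17], [0.19, 2.56], [-1.23, 4.37], [0.02, 3.11], [-2.88, 2.88]. Speed limits (rad/s): [2.39, 2.39, 3.01, 3.14, 3.14, 3.14].

## Interface

Orientations are given as a unit quaternion [x, y, z, w].
In Python, from bench import env, kinematics, monitor, eyes, job gives the robot as it stands. The module is installed in compiled form; this text tells all that it offers. Calls block until the motion is done:
- env.reach(position, orientation): joint-space move of the TCP to a pose.
- env.movel(position, velocity=0.15, frame=None, guard=None): straight line of the TCP; frame=None keeps the orientation; velocity is the mean speed in m/s. With guard (N) it stops when the force on the tool has changed by that much, and returns True; else False.
- env.set_joints(angles): joint-space move.
- env.release() and env.close_gripper(effort=None): open the fingers fully, or close them until they stop; effort is the grip in N (None keeps the last).
- env.hold(seconds).
- kinematics.ik(position, orientation): joint angles nearest the present ones, or None.
- monitor.sense(): the state.
- eyes.grab_frame(name): name is "scene" or "top" or "wrist"; returns a dict with "frame" (400x640x3 uint8, red, green, blue), "mtx" (3x3 intrinsics, pixels), "view" (4x4, takes a point from world to camera coordinates). Camera axes: x right, y down, z forward; pixel columns grow to the right and rows downward; lengths in m; the calibration is good to about 2 mm. A picture is of the moment at which its call begins. There is no depth.
A pose or a line that the arm cannot do raises env.MotionError and nothing moves.
- job.hand_in(): hands the job in; it is judged then, once.
The state is a dict: "clock": time; "joints": joint angles; "qvel": joint speeds; "joint_efforts": joint torques, N m; "position": TCP position; "ee_rot": TCP orientation; "contact_force": force on the tool from outside, world axes, zero at the start; "ft_torque": the same for the moment, N m; "finger_gap": opening from 0.0 (shut) to 1.0 (fully open); "gripper_force": force on a finger pad.
Only numpy, scipy, OpenCV 4.12 (cv2) and the standard library are available. Lean on these libraries where they do the work, as an engineer would, in place of code of your own. Each camera call takes 0.05 s, during which the arm holds its last target. There are 200 camera calls.

## Task

Make the cordless bench sander safe: take the lock-out pin (steel shaft, black knob) from the drilled wooden block and push it fully home, down through both plates of the bracket on the front of the sander's switch box. Then squeeze the battery pack's two opposed side catches together, lift the pack straight up out of its dock, and finish still holding it by the squeezed catches, upright, still and at least 8 cm above where it sat. Leave the pin in the bracket and do not disturb the dowel or the other things on the bench.

Things in the scene. Friction and masses are not known exactly. Their poses are not given: they have to be found in the camera images.
- pin_grip (a point): lock-out pin (about 60 g): centre of its black knob (20 mm diameter, 28 mm tall), z along the pin upward. Below the knob: neck 10 mm thick, 10 mm long; stop collar 22 mm wide, 4 mm thick, its underside 28 mm below this point; steel shaft 8 mm diameter, 44 mm long, end tapered. Starts upright in one of the wooden block's two holes, collar on the block's top
- pin_tip (a point): lower end of the lock-out pin's shaft, 72 mm below the knob's centre along the pin
- pin_block: fixed pine block, 52 mm (its x) x 125 mm (its y) x 56 mm high, with two upright 13 mm holes on its y axis, 36 mm either side of the middle; the pin stands in one, the dowel in the other, either way round. Origin at the centre of its underside
- dowel_mid (a point): plain wooden dowel, 11 mm diameter, 100 mm long, standing in the block's other hole (not needed; leave it there); its centre
- sander: cordless bench disc sander, fixed: base plate 260 mm (x) x 400 mm (y) x 12 mm high, origin at the centre of its underside, front to its -x. Battery dock on its -y half; grey switch box (70 mm wide, 78 mm high, rocker to 88 mm) in the middle; motor (to 133 mm high), disc (to 160 mm) and small work table on its +y half to the back
- bracket_hole (a point): lock-out bracket: two level steel plates, 50 x 44 x 6 mm, at the front (-x) of the sander's switch box, 14 mm gap between, each with a 13 mm hole, one under the other. Point: hole centre on the upper plate's top face, 76 mm above the bench; 38 mm free below the lower plate. Pin home: its collar lies on the upper plate, knob centre 28 mm above this point
- dock (a point): battery dock: centre of its floor, 18 mm above the bench; axes as the sander's. Its walls are 20 mm high. Steel lips inside the two y walls hold the pack's catch tongues down until both catches are squeezed
- pack: battery pack, 96 mm (x) x 48 mm (y) x 68 mm high, about 0.42 kg (may be 20 % more or less), origin at the centre of its underside, z up; it starts seated on the dock's floor with its axes along the sander's. There is about 1.5 mm of play all round, and it lifts straight up once both catches are in
- pack_grip (a point): midway between the pack's two catches, 47 mm above its underside (65 mm above the bench when seated); axes as the pack's. Catches: grey ribbed pads 28 mm long (x), 22 mm high, centred at this height on the +y and -y sides, outer faces 66 mm apart at rest, 52 mm fully squeezed. Dock walls end 27 mm below this point; the pack's top is 21 mm above it
- catch_l (a joint): inward travel of the catch on the pack's +y side, m: 0 = out (locked), 0.007 = fully in; it lets go at about 0.004. Spring: about 4 N to start, 10 N fully in; it springs back out when let go
- catch_r (a joint): the same for the catch on the pack's -y side
- offcut_mid (a point): bystander: loose wood offcut 90 x 45 x 22 mm, its centre
- screwdriver_mid (a point): bystander: screwdriver with a wooden handle, 190 mm long, lying down, its middle
- glue_mid (a point): bystander: glue bottle, 56 mm diameter, 150 mm high, its centre
- tape_mid (a point): bystander: tape measure 68 x 36 x 64 mm, its centre
- mug_mid (a point): bystander: mug with two pencils, 80 mm diameter, 170 mm high in all, a point on its axis

How it is judged:
By the outcome, as a careful person would: the job done as asked, in the order asked, and still so for the second after the job is handed in, while the arm keeps its last pose, push and grip.
It also fails if it takes over 54 s, if anything falls off the work surface, if the arm or the gripper's body presses on something with over 40 N, if the wrist force passes 120 N, or if a joint passes its speed limit or range.

## Working session

There is one attempt and no reset: what is moved stays moved. The work goes in short steps, each a Python script; the robot and the scene stay as the last script left them, time stands still between calls to the robot, and variables do not carry over. Pictures are saved under pics/ and viewed, at most 10 in all, crops included, and the job is handed in when it is done.

```bash
mkdir -p pics
python3 - <<'E'
from bench import env, kinematics, monitor, eyes, job
import cv2,numpy as np
for n in ["top","scene"]:
    f=eyes.grab_frame(n); cv2.imwrite(f"pics/{n}0.png",f["frame"][:,:,::-1]); np.savez(f"pics/{n}0.npz",**{k:np.array(f[k]) for k in("frame","mtx","view")})
    print(n,f["mtx"].tolist(),np.round(f["view"],4).tolist())
s=monitor.sense();print(s["clock"],s["finger_gap"],s["ee_rot"],env.hold_point_z)
E
```

```text
top [[495.97452112422076, 0.0, 319.34888427428564], [0.0, 495.97452112422076, 199.05089620102459], [0.0, 0.0, 1.0]] [[-0.0201, -0.9998, -0.0026, 0.1524], [-0.999, 0.0202, -0.0406, 0.5518], [0.0406, 0.0018, -0.9992, 1.6819], [0.0, 0.0, 0.0, 1.0]]
scene [[488.87482134964756, 0.0, 321.18578282557064], [0.0, 488.87482134964756, 191.84660206808186], [0.0, 0.0, 1.0]] [[0.3881, 0.9216, 0.0017, -0.3498], [0.7453, -0.3127, -0.5888, -0.3416], [-0.5421, 0.2298, -0.8082, 1.6456], [0.0, 0.0, 0.0, 1.0]]
0.1 1.0028298184048439 [ 1.22089519e-01  9.92518922e-01 -5.44544676e-04 -2.06742036e-04] 0.0187
```

View pics/top0.png

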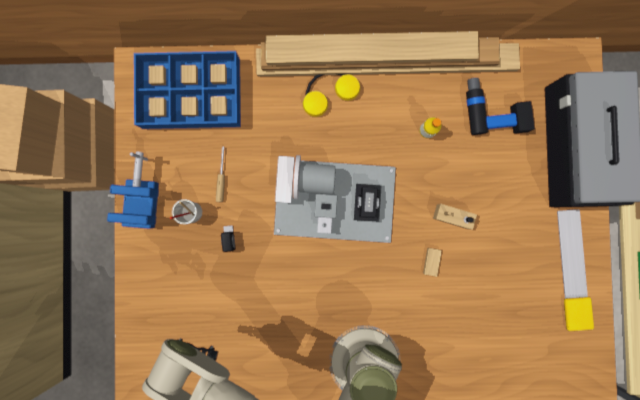

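View pics/scene0.png

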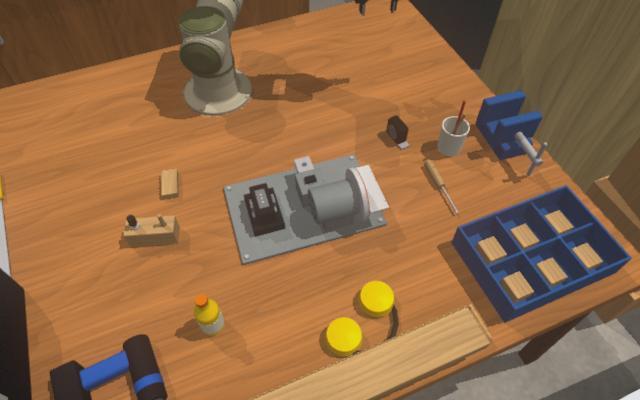

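Top view: sander centred near (336,202), pack (367,202), bracket with hole near (324,226), block (456,216) with the black pin knob at about (469,220). Scene view: knob at (131,220), dowel (162,220), bracket (304,165), which agrees. I'll take wrist views for precision.

```bash
cat > h.py <<'E'
from bench import env, kinematics, monitor, eyes, job
import cv2,numpy as np
from scipy.spatial.transform import Rotation as R
def cast(f,px,z):
    V=np.array(f["view"]);K=np.array(f["mtx"]);c=-V[:3,:3].T@V[:3,3]
    d=V[:3,:3].T@np.linalg.inv(K)@np.array([px[0],px[1],1.])
    return c+d*(z-c[2])/d[2]
def proj(f,p):
    V=np.array(f["view"]);q=np.array(f["mtx"])@(V[:3,:3]@np.array(p)+V[:3,3]);return q[:2]/q[2]
def down(yaw): # tool y axis at angle yaw in the world xy plane, z down
    y=np.array([np.cos(yaw),np.sin(yaw),0]);z=np.array([0,0,-1.]);x=np.cross(y,z)
    return R.from_matrix(np.c_[x,y,z]).as_quat()
def snap(n,name):
    f=eyes.grab_frame(n);cv2.imwrite(f"pics/{name}.png",f["frame"][:,:,::-1]);np.savez(f"pics/{name}.npz",**{k:np.array(f[k]) for k in("frame","mtx","view")});return f
E
python3 - <<'E'
from h import *
f=np.load("pics/top0.npz")
for n,p,z in[("blk",(456,216),.056),("knob",(469,220),.09),("hole",(324,226),.076),("pack",(367,202),.086),("bl",(276,235),.012),("br",(391,242),.012),("tl",(278,157),.012),("tr",(395,167),.012),("offcut",(432,262),.02),("glue",(431,127),.1)]:print(n,cast(f,p,z).round(4))
s=monitor.sense();w=snap("wrist","w0");V=w["view"]
T=np.eye(4);T[:3,:3]=R.from_quat(s["ee_rot"]).as_matrix();T[:3,3]=s["position"]
print("cam in tcp",np.round(np.linalg.inv(T)@np.linalg.inv(V),3).tolist(),w["mtx"][0])
for p in[(.3,-.2,.35),(.35,-.25,.35),(.35,.1,.35),(.4,0,.35)]:
  for y in (1.57,-1.57):
    try:q=kinematics.ik(p,down(y))
    except Exception as e:q=e
    print(p,y,q)
E
```

```text
blk [ 0.4876 -0.3109  0.056 ]
knob [ 0.4737 -0.3434  0.09  ]
hole [0.4635 0.1277 0.076 ]
pack [ 0.539  -0.0141  0.086 ]
bl [0.4353 0.2912 0.012 ]
br [ 0.4037 -0.0994  0.012 ]
tl [0.7018 0.28   0.012 ]
tr [ 0.6592 -0.1197  0.012 ]
offcut [ 0.334  -0.2349  0.02  ]
glue [ 0.7784 -0.2267  0.1   ]
cam in tcp [[-0.0, -0.949, -0.314, 0.082], [1.0, -0.0, -0.0, -0.001], [-0.0, -0.314, 0.949, -0.174], [0.0, 0.0, 0.0, 1.0]] [294.2850837    0.         321.79846729]
(0.3, -0.2, 0.35) 1.57 [-9.16433471e-01 -1.32823922e-01  1.60665656e+00 -4.44089210e-16
  1.66776001e+00 -2.48643347e+00]
(0.3, -0.2, 0.35) -1.57 [-9.16433471e-01 -1.32823922e-01  1.60665656e+00 -4.44089210e-16
  1.66776001e+00  6.53566529e-01]
(0.35, -0.25, 0.35) 1.57 [-8.94049669e-01  3.35116469e-02  1.44938322e+00 -4.44089210e-16
  1.65869779e+00 -2.46404967e+00]
(0.35, -0.25, 0.35) -1.57 [-8.94049669e-01  3.35116469e-02  1.44938322e+00 -4.44089210e-16
  1.65869779e+00  6.75950331e-01]
(0.35, 0.1, 0.35) 1.57 [-4.69028338e-02 -1.24452443e-01  1.59946519e+00 -4.44089210e-16
  1.66657991e+00 -1.61690283e+00]
(0.35, 0.1, 0.35) -1.57 [-4.69028338e-02 -1.24452443e-01  1.59946519e+00 -4.44089210e-16
  1.66657991e+00  1.52309717e+00]
(0.4, 0, 0.35) 1.57 [-2.95010608e-01 -3.79907367e-02  1.52070966e+00 -4.44089210e-16
  1.65887373e+00 -1.86501061e+00]
(0.4, 0, 0.35) -1.57 [-2.95010608e-01 -3.79907367e-02  1.52070966e+00 -4.44089210e-16
  1.65887373e+00  1.27498939e+00]
```

```bash
python3 - <<'E'
from h import *
env.reach((.42,.06,.23),down(-np.pi/2)); snap("wrist","ws")
env.reach((.40,-.31,.23),down(-np.pi/2)); snap("wrist","wb")
print(monitor.sense()["clock"])
E
python3 -c "
import cv2,numpy as np
a=cv2.imread('pics/ws.png');b=cv2.imread('pics/wb.png')
for n,i in(('ws',a),('wb',b)): cv2.imwrite(f'pics/{n}_v.png',cv2.resize(i,(800,500),interpolation=cv2.INTER_CUBIC))"
```

```text
3.575
```

View pics/ws_v.png

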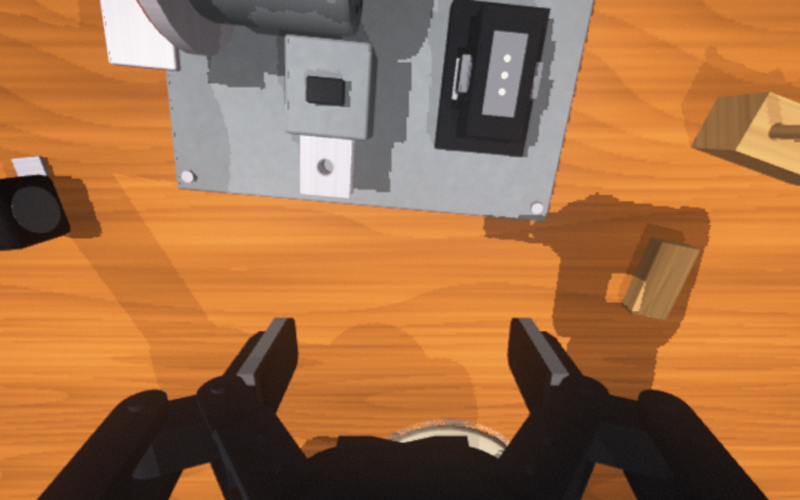

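View pics/wb_v.png

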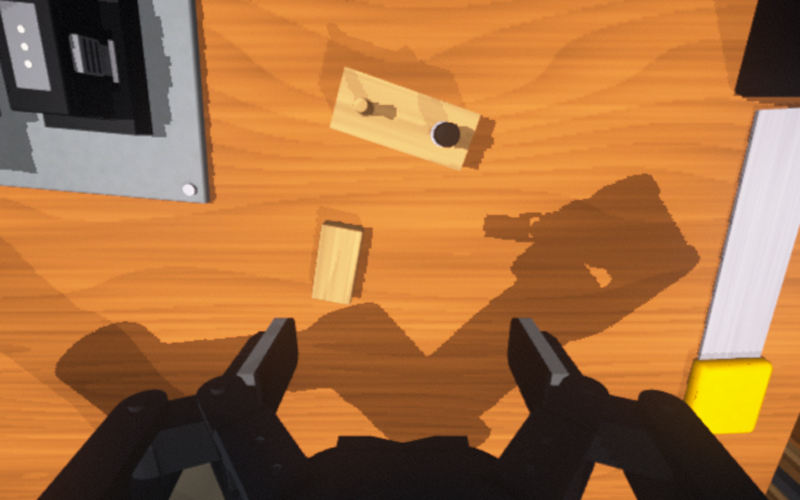

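Sander view (in the 800-px copy): hole at (325,167), rocker (325,90), pack label centre (505,75), catches (463,77) and (537,80). Block view: knob top at (446,134), dowel (362,105), block top corners (345,67), (481,112), (462,170), (331,128).

Run:
```python
from h import *
def blobs(f,roi,m,off=(0,0)):
    x0,y0,x1,y1=roi;cs,_=cv2.findContours(m[y0:y1,x0:x1].astype(np.uint8),cv2.RETR_EXTERNAL,cv2.CHAIN_APPROX_NONE)
    out=[]
    for c in cs:
        if len(c)>4:
            (cx,cy),r=cv2.minEnclosingCircle(c);M=cv2.moments(c);rr=cv2.minAreaRect(c)
            out.append((cx+x0,cy+y0,r,cv2.contourArea(c),rr[0][0]+x0,rr[0][1]+y0,rr[1],rr[2]))
    return sorted(out,key=lambda o:-o[3])
s=np.load("pics/ws.npz");b=np.load("pics/wb.npz")
g=s["frame"].astype(int).max(2);gb=b["frame"].astype(int).max(2)
for o in blobs(s,(246,118,276,150),g<160)[:2]:print("hole",np.round(o[:6],1),cast(s,o[4:6],.076).round(4))
sat=np.ptp(s["frame"].astype(int),axis=2)
for o in blobs(s,(232,104,290,162),(g>200)&(sat<40))[:1]:
    print("plate",o[4:],cast(s,o[4:6],.076).round(4))
for o in blobs(b,(335,85,385,130),gb<70)[:3]:print("knob",np.round(o[:4],1),o[4:],cast(b,o[:2],.098).round(4))
for o in blobs(s,(380,18,428,100),(g>90)&(sat<30))[:3]:print("label",o[4:],cast(s,o[4:6],.086).round(4))
for o in blobs(s,(380,18,428,100),(g>200)&(sat<30))[:4]:print("dot",o[:4],cast(s,o[:2],.086).round(4))
for p in[(463,77),(537,80)]:print("catch",cast(s,np.array(p)/1.25,.07).round(4))
for p in[(345,67),(481,112),(462,170),(331,128)]:print("blkcorner",cast(b,np.array(p)/1.25,.056).round(4))
print("dowel",cast(b,np.array((361,104))/1.25,.112).round(4))
for p in[(188,177),(537,209)]:print("screw",cast(s,np.array(p)/1.25,.014).round(4))
for x0,y0,x1,y1,f,n in[(335,85,385,130,b,'k')]:cv2.imwrite("pics/c.png",0*f["frame"])
```

```text
hole [259.4 133.3   5.9  54.5 258.1 134. ] [0.4648 0.13   0.076 ]
plate (259.4319591522217, 132.99690628051758, (41.09393310546875, 48.35915756225586), 2.6025619506835938) [0.4659 0.1285 0.076 ]
label (403.5838928222656, 58.80872344970703, (27.697696685791016, 68.84123229980469), 8.426968574523926) [ 0.5387 -0.0201  0.086 ]
label (425.0, 80.0, (38.0, 4.0), 90.0) [ 0.5193 -0.0433  0.086 ]
dot (405.5, 46.5, 2.9155757427215576, 20.5) [ 0.5496 -0.021   0.086 ]
dot (403.3571434020996, 59.64285659790039, 2.720018148422241, 18.5) [ 0.5379 -0.0199  0.086 ]
dot (401.2142848968506, 72.78571319580078, 2.5254809856414795, 14.5) [ 0.526  -0.0188  0.086 ]
catch [0.538 0.01  0.07 ]
catch [ 0.5358 -0.0516  0.07  ]
blkcorner [ 0.5279 -0.2601  0.056 ]
blkcorner [ 0.4918 -0.3792  0.056 ]
blkcorner [ 0.4411 -0.3649  0.056 ]
blkcorner [ 0.4782 -0.2452  0.056 ]
dowel [ 0.4953 -0.2787  0.112 ]
screw [0.4484 0.2851 0.014 ]
screw [ 0.4147 -0.0851  0.014 ]
```

Run:
```python
from h import *
b=np.load("pics/wb.npz");gb=b["frame"].astype(int).max(2)
m=(gb[90:126,338:378]<110).astype(np.uint8)
cs,_=cv2.findContours(m,cv2.RETR_EXTERNAL,cv2.CHAIN_APPROX_NONE)
for c in cs:
    (x,y),r=cv2.minEnclosingCircle(c);print(x+338,y+90,r,cv2.contourArea(c),cast(b,(x+338,y+90),.098).round(4))
print("eye",cast(b,(356.8,107.2),.098))
yb=-0.295;k=np.array([.4743,-.3469])
env.reach((*k,.17),down(yb)); f=snap("wrist","wk")
print(monitor.sense()["clock"],proj(f,(*k,.098)),proj(f,(*k,.084)))
c=f["frame"];u,v=proj(f,(*k,.09)).astype(int);print(u,v)
cv2.imwrite("pics/wk_c.png",cv2.resize(c[max(0,v-100):v+100,max(0,u-150):u+150,::-1],None,fx=2.5,fy=2.5,interpolation=cv2.INTER_CUBIC))
```

```text
357.1829261779785 107.2317066192627 10.335421562194824 290.0 [ 0.4739 -0.3444  0.098 ]
eye [ 0.47388173 -0.34403375  0.098     ]
4.7417 [323.28168171 197.08857424] [323.19307711 192.39839398]
323 194
```

View pics/wk_c.png

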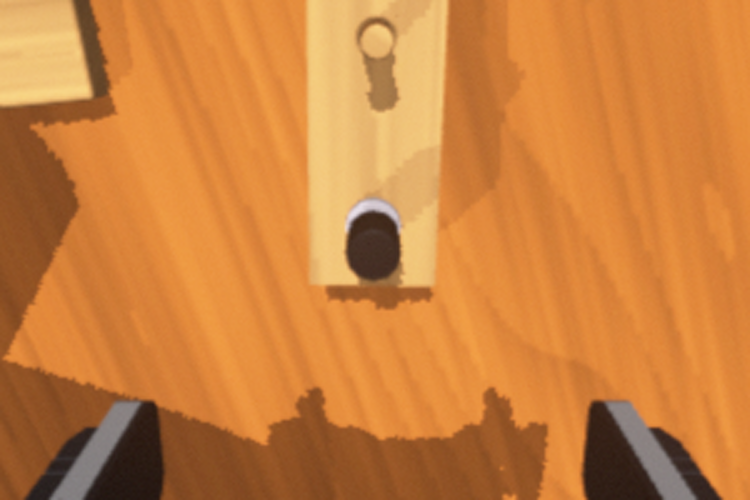

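Block axis is upright in the view, so the yaw is right. The knob's top centre at crop (373,253) and the collar at (373,225) both agree with my estimate within about 1.5 mm. Grasping.

Run:
```python
from h import *
yb=-0.295;k=np.array([.4746,-.3460])
env.movel((*k,.110),.2)
print("guard",env.movel((*k,.066),.1,guard=6))
env.close_gripper(40)
s=monitor.sense();print(s["clock"],s["finger_gap"]*85,s["gripper_force"],s["contact_force"].round(1) if hasattr(s["contact_force"],"round") else s["contact_force"],s["position"])
print(env.movel((*k,.20),.2,guard=25))
s=monitor.sense();print(s["clock"],s["finger_gap"]*85,s["contact_force"],s["position"])
# to a view pose in front of the bracket
f=snap("wrist","wp")
u,v=320,230
cv2.imwrite("pics/wp_c.png",cv2.resize(f["frame"][80:380,160:480,::-1],None,fx=1.9,fy=1.9,interpolation=cv2.INTER_CUBIC))
p=s["position"]
for dz in(.033,.005,-.009,-.053):print(dz,proj(f,(p[0],p[1],p[2]+dz)))
```

```text
guard False
6.55 0.080917444221818 7.805007965735058 [-4.8  2.2 15. ] [ 0.47482603 -0.34680117  0.06822525]
False
7.3667 -0.20744807428711906 [-0.16969731  0.48188785 -0.0489879 ] [ 0.47422369 -0.34559073  0.19854251]
0.033 [324.37239454 256.84767286]
0.005 [324.05752916 234.559962  ]
-0.009 [323.93170698 225.65365321]
-0.053 [323.62685718 204.07489411]
```

View pics/wp_c.png

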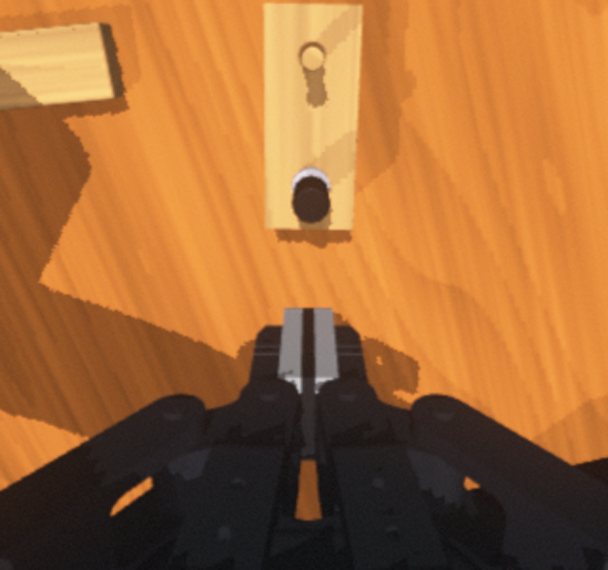

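The grasp missed: the pin still stands in the block and the fingers shut above the knob, with 15 N upward as they swung onto its top. The tips seem to sit about 3 cm behind the reported TCP, so I'll touch free bench with shut fingers to measure that.

Run:
```python
from h import *
s=monitor.sense();p=np.array(s["position"]);print(s["joints"],s["ee_rot"],R.from_quat(s["ee_rot"]).as_matrix()[:,2])
f=np.load("pics/wp.npz");X=R.from_quat(s["ee_rot"]).as_matrix()[:,0]
for dz in(0,.01,.02,.03,.04):print(dz,proj(f,p+.011*X+[0,0,dz]).round(1))
env.movel((.40,-.40,.20),.3)
env.movel((.40,-.40,.06),.2,guard=6)
g=env.movel((.40,-.40,-.035),.06,guard=5)
s=monitor.sense();print(g,s["position"],s["contact_force"],s["clock"])
env.movel((.40,-.40,.08),.2)
```

```text
[-8.29306567e-01  4.53668526e-01  1.30223702e+00  1.94318815e-05
  1.38852873e+00 -5.34287608e-01] [ 8.03355084e-01  5.95498607e-01 -1.37433401e-04 -1.41418362e-03] [-0.0019051   0.0021085  -0.99999596]
0 [323.9 215.2]
0.01 [324.  221.3]
0.02 [324.1 228.1]
0.03 [324.3 235.7]
0.04 [324.4 244.2]
True [ 0.39995373 -0.39990577 -0.03060023] [-0.21304667  0.27927536  5.93373834] 10.1
```

Contact at a reported z of −0.0306, so the fingertips are 30 mm behind the reported TCP. I'll correct every height by 30 mm and retry.

```bash
echo 'O=.030; HP=O+.0187' >> h.py
python3 - <<'E'
from h import *
k=np.array([.4746,-.3460])
env.movel((.40,-.40,.13),.25); env.release(); env.movel((*k,.13),.25)
print("guard",env.movel((*k,.036),.12,guard=6))
env.close_gripper(40)
s=monitor.sense();print(s["clock"],s["finger_gap"]*85,s["gripper_force"],s["contact_force"],s["position"])
print(env.movel((*k,.20),.2,guard=25))
s=monitor.sense();print(s["clock"],s["finger_gap"]*85,s["contact_force"],s["position"])
f=snap("wrist","wq")
cv2.imwrite("pics/wq_c.png",cv2.resize(f["frame"][80:330,200:440,::-1],None,fx=2.4,fy=2.4,interpolation=cv2.INTER_CUBIC))
p=np.array(s["position"])
for dz in(O+.0187+.014,HP,HP-.028,HP-.072):print(dz,proj(f,p+[0,0,dz]))
E
```

```text
guard False
14.0083 18.460828273068813 39.00021135807037 [-1.66980064  0.66739287  1.95144081] [ 0.47469617 -0.34604145  0.03623392]
False
14.975 18.602606721438995 [-0.41358548  0.28912554 -1.54963738] [ 0.4741938  -0.34558095  0.19861218]
0.0627 [324.56304282 290.2142991 ]
0.0487 [324.3946551  272.80607565]
0.0207 [324.13673049 246.14136832]
-0.023299999999999994 [323.86205795 217.74523025]
```

View pics/wq_c.png

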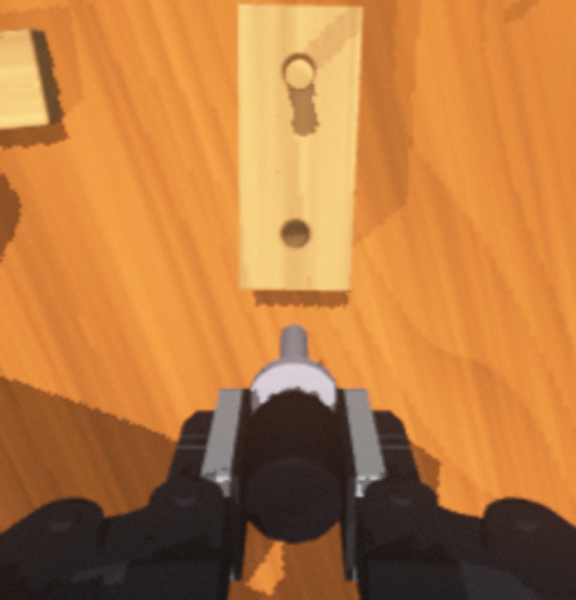

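The pin is held square; tip at crop (293,328), close to where the model predicts. Next I'll go beside the bracket and measure tip and hole in the same wrist picture.

Run:
```python
from h import *
ys=np.pi/2-.092; h=np.array([.4655,.1285]); Y=np.array([np.cos(ys),np.sin(ys)])
v=h-.03*Y
env.reach((*v,.19),down(ys)); env.movel((*v,.137),.15); env.hold(.2)
s=monitor.sense();p=np.array(s["position"]);f=snap("wrist","wh")
np.save("pics/wh_p.npy",p);print(s["clock"],p,s["finger_gap"]*85,s["contact_force"])
print("hole pred",proj(f,(*h,.076)),"tip pred",proj(f,p-[0,0,.024]))
u,w=proj(f,p-[0,0,.024]).astype(int)
cv2.imwrite("pics/wh_c.png",cv2.resize(f["frame"][w-70:w+70,u-90:u+90,::-1],None,fx=4,fy=4,interpolation=cv2.INTER_CUBIC));print(u-90,w-70)
```

```text
17.3583 [0.46330733 0.0985332  0.1379285 ] 18.78932902217384 [-0.06970978  0.92371607 -1.69139762]
hole pred [357.74032071 202.09666942] tip pred [322.39386078 220.01611698]
232 150
```

View pics/wh_c.png

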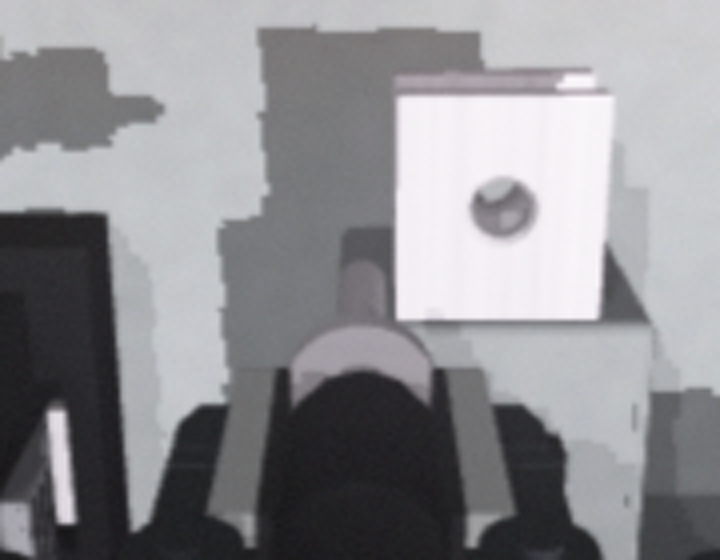

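Hole seen at crop (504,208) → px (358,202), predicted (357.7,202.1). The tip end is at about px (322.6,219.5), predicted (322.4,220.0). Both agree to under 0.5 mm, so I'm inserting.

Run:
```python
from h import *
h=np.array([.4655,.1285])
env.movel((*h,.125),.1)
for d in [(0,0),(.0015,0),(-.0015,0),(0,.0015),(0,-.0015)]:
    q=h+d
    if d!=(0,0):
        z=monitor.sense()["position"][2]; env.movel((*h,z+.003),.05); env.movel((*q,z+.003),.05)
    g=env.movel((*q,.062),.06,guard=8); s=monitor.sense()
    print(d,g,np.round(s["position"],4),np.round(s["contact_force"],1),s["clock"])
    if not g: break
if not g:
    g=env.movel((*q,.050),.03,guard=12); s=monitor.sense()
    print("seat",g,np.round(s["position"],4),np.round(s["contact_force"],1),s["clock"],s["finger_gap"]*85)
```

```text
(0, 0) False [0.4656 0.1285 0.0623] [-0.7  0.1 -0.3] 19.0833
seat True [0.4659 0.1285 0.0557] [ 0.2 -0.5  0.6] 19.3917 18.47215569703813
```

Run:
```python
from h import *
h=np.array([.4655,.1285])
print(env.movel((*h,.052),.03,guard=15)); s=monitor.sense();print(np.round(s["position"],4),np.round(s["contact_force"],1))
env.release(); env.movel((*h,.19),.25)
# to above the pack
ys=np.pi/2-.092; k=np.array([.5375,-.0200])
f=snap("wrist","wr");s=monitor.sense();print(s["clock"],np.round(s["contact_force"],1))
for z in(.118,.082,.080,.076):print(z,proj(f,(*h,z)))
u,w=proj(f,(*h,.1)).astype(int);print(u-90,w-70)
cv2.imwrite("pics/wr_c.png",cv2.resize(f["frame"][w-70:w+70,u-90:u+90,::-1],None,fx=4,fy=4,interpolation=cv2.INTER_CUBIC))
```

```text
True
[0.4671 0.1284 0.0546] [-1.8 -1.6  7.3]
21.0 [ 0.   0.6 -0.5]
0.118 [322.41497444 200.13939793]
0.082 [322.34360109 188.46605772]
0.08 [322.34012175 187.89700043]
0.076 [322.33329598 186.78062402]
232 123
```

View pics/wr_c.png

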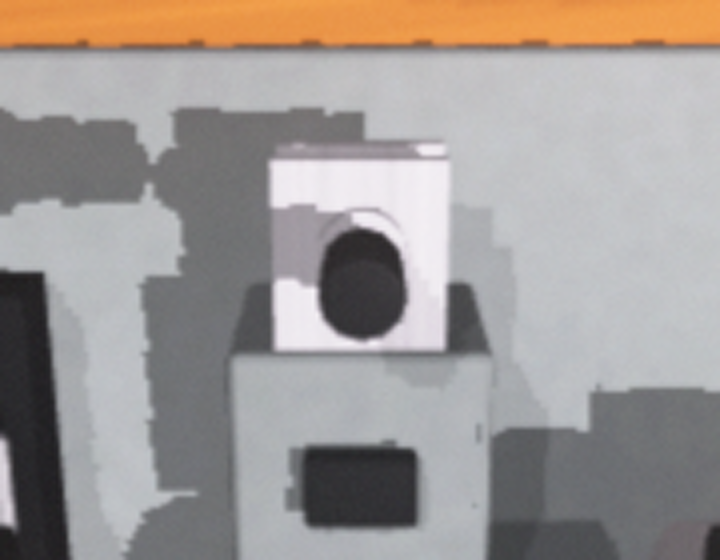

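The pin is seated: collar flat on the upper plate at crop (362,254) and knob above it, and the contact height matched the home height. Now the pack.

Run:
```python
from h import *
ys=np.pi/2-.091; k=np.array([.5375,-.0202])
env.movel((*k,.19),.25); env.movel((*k,.07),.25)
g=env.movel((*k,.011),.08,guard=6); s=monitor.sense();print(g,np.round(s["position"],4),np.round(s["contact_force"],1))
if not g:
    env.close_gripper(50); env.hold(.3); s=monitor.sense()
    print(s["clock"],s["finger_gap"]*85,s["gripper_force"],np.round(s["position"],4),np.round(s["contact_force"],1))
    f=snap("wrist","wg"); cv2.imwrite("pics/wg_c.png",f["frame"][:,:,::-1])
```

```text
False [ 0.5379 -0.0203  0.0115] [ 0.9 -0.5 -0.2]
24.075 48.83846990182812 49.80421543121338 [ 0.5384 -0.0196  0.0133] [-4.8  6.  19.7]
```

Gap reads 48.8 mm; the knob also read 1.5 mm low, so that fits fully squeezed catches. Lifting with a guard.

Run:
```python
from h import *
k=np.array([.5375,-.0202])
g=env.movel((*k,.040),.06,guard=40); s=monitor.sense()
print(g,s["clock"],s["finger_gap"]*85,s["gripper_force"],np.round(s["position"],4),np.round(s["contact_force"],1))
if not g:
    env.movel((*k,.145),.12); env.hold(.5); s=monitor.sense()
    print(s["clock"],s["finger_gap"]*85,s["gripper_force"],np.round(s["position"],4),np.round(s["contact_force"],1),np.round(s["ft_torque"],2))
    f=snap("scene","sc2"); cv2.imwrite("pics/sc2_c.png",cv2.resize(f["frame"][100:260,110:430,::-1],None,fx=2.5,fy=2.5,interpolation=cv2.INTER_CUBIC))
```

```text
False 24.7583 47.53733113637027 52.905170917510986 [ 0.5373 -0.0202  0.0398] [ 0.3 -0.4 -4.3]
26.2833 47.70000638092517 52.91324436664581 [ 0.5375 -0.0202  0.1449] [-0.9  0.5 -4.2] [ 0.03  0.02 -0.02]
```

View pics/sc2_c.png

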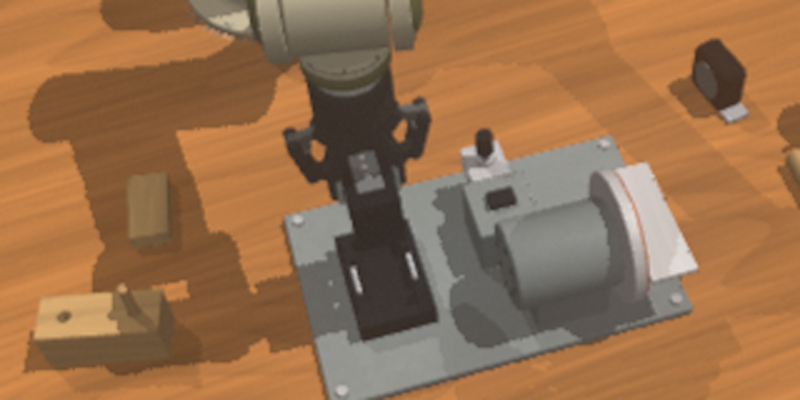

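The picture shows the pack hanging upright in the gripper at (375,200), the empty dock at (390,280), the pin in the bracket at (484,150), and the dowel at (122,297) and other items undisturbed. The wrist load is 4.2 N, which is the pack's weight, and the lift is about 13 cm.

```bash
python3 -c "
from h import *
print(job.hand_in())"
```

```text
the job is handed in; nothing more can be done
None
```

The job is handed in at about 26 s of the 54 s limit: the lock-out pin is home in the bracket, and the gripper is holding the pack upright by its squeezed catches, about 13 cm above where it sat (the first pin grasp missed and pressed the knob top with about 15 N, and nothing looked disturbed).

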